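# Show the sawn pipe end to the inspection camera

## Robot

A 6-joint arm with a two-finger parallel gripper is mounted at the origin on a cart in front of the work surface, level with it; the furniture and walls round the work are solid. World frame = base frame: x ahead of the robot, y to its left, z up, the work surface at z = 0. Lengths are in mm, angles in rad, forces in N, time in s.
With the tool pointing down it reaches from about 425 to 925 mm from the base axis. Payload 12.5 kg.
Tool frame: the origin (TCP) lies midway between the tips of the shut fingers; the grasp point (between the pads) lies r.tcp_to_grasp behind it (r.tcp_to_grasp is the distance from the TCP to the grasp point, in mm); z points along the fingers, y is the direction in which the jaws open and shut (so a half turn about z gives the same grasp; the last joint's range is limited). The gripper opens to 85 mm and grips with 20 to 120 N. Pads are 22 mm wide; open, the fingers measure 114 mm over their backs; the gripper's body (76 mm by 85 mm) begins 54 mm behind the grasp point. The pads swing forward as they close: fully open they stand 13 mm farther back than shut.
Start: joints at [-1.27, 0.491, 1.559, -0, 1.092, -0.106], TCP at [247.319, -574.002, 231.327] pointing down, gripper open.
Joint ranges: [-3.1, 3.1], [-0.84, 2.19], [0.05, 2.79], [-1.13, 4.28], [0.06, 2.93], [-2.69, 2.69]. Speed limits (rad/s): [2.22, 2.22, 2.79, 3.14, 3.14, 3.14].

## Interface

Orientations are given as a rotation vector (axis times angle).
In Python, from bench import r, camera, camera_model, finder gives the robot as it stands. The module is installed in compiled form; this text tells all that it offers.
- The arm moves only by the tool apply_moves, never from a script. Its argument "targets" is a list of rows, each an object with "claw": the opening, from 0 (shut) to 1 (fully open); "linear": the shift along the tool's x, y, z in m, a list of three; "angular": the turn, a rotation vector about the tool's x, y, z in degrees, a list of three. In form: [{"claw": claw, "linear": [tx, ty, tz], "angular": [rx, ry, rz]}, ...]. A call has 1 to 20 rows; each row is the pose to reach, as a shift and turn from the pose commanded when the call began, along the tool's axes at that moment; what a row does not reach only later rows make up. A row lasts 1/10 s, in which the tool goes at most 50 mm and 8.59 degrees, less where a joint would pass 70% of its speed; a pose out of reach is approached as far as the arm can. A call with a gripper value outside its range is refused whole. The fingers move at their own pace and stop on an object; "squeeze" is the grip in N (left out, the last holds). Time passes only in rows, so rows that repeat a pose let the fingers close. It gives the time, the measured TCP pose, the force and the opening at its end, in the units of the state.
- r.observe(): the state, without advancing time (a new reading comes with each control period).
- camera(name): name is "scene" or "top" or "wrist"; returns the picture (480x640x3 uint8, red, green, blue); there is no depth.
- camera_model(name): a dict with "K" (3x3 intrinsics, pixels), "rvec" (rotation vector, rad) and "tvec" (3), from world to camera coordinates, as OpenCV has them. Camera axes: x right, y down, z forward; pixel columns grow to the right and rows downward; lengths in mm; the calibration is good to about 2 mm. A picture is of the moment at which its call begins: read the wrist's pose just before it. camera_model takes no time and is no camera call; for the wrist camera it gives the pose at the moment of the call.
- r.hand_in(): hands the job in, once; it reports no verdict.
Trained networks look in the newest picture that a camera, given by its name, has taken for a name from the list of things; names that differ only in an ending like _2 or _b are one class to them, and where a whole thing is asked for, a point or a joint stands for the part that bears it (a point fixed in the world has none). Each returns a list of dicts, best first, with "confidence" (0 to 1); they miss things now and then, are a little off and sometimes report something else, mostly with a low value. They report only what shows in the picture. A call takes as long as a camera call.
- finder.masks_of(label, camera): "mask" (480x640 bool, what is visible of it) and "position" ([row, column] in pixels, amid what is visible of it).
- finder.tip_of(label, camera): "position" ([row, column] in pixels: a listed point, or the origin of a listed thing).
The state is a dict: "clock": time; "joints": joint angles; "joint_vel": joint speeds; "tau": joint torques, N m; "tcp_pos": TCP position; "eef_rot": TCP orientation; "force": force on the tool from outside, world axes, zero at the start; "torque": the same for the moment, N m; "gripper_width": finger opening in mm.
Only numpy, scipy, OpenCV 4.12 (cv2) and the standard library are available. Lean on these libraries where they do the work, as an engineer would, in place of code of your own. Each camera call takes 0.05 s, during which the arm holds its last target.

## Task

For the end-face picture, swing the hold-down arm of the pipe cradle aside so that it no longer reaches over the pipe, lift the black pipe specimen out of the cradle, and hold it up in front of the inspection camera, sloping along the camera's line of sight so that one of its sawn ends squarely faces the lens, centred on it, 90 mm in front of the glass. Finish while holding it still there in the gripper: do not put it down or let go. Leave the hold-down arm open, do not touch the camera or its stand, and leave the other things on the bench where they are.

Things in the scene. Friction and masses are not known exactly. Their poses are not given: they have to be found in the camera images.
- cradle: pipe cradle, fixed: base 90 x 220 x 10 mm, two V saddles 52 mm high. Origin: centre of its underside, on the bench; z up, y along the pipe. Saddles (20 mm long) are centred at y = -68 and +68 mm; the pipe's axis lies level 55 mm above the bench, over the base's middle; between the saddles the pipe is free all round. Post of the hold-down arm at x = +38, y = +74 mm, 97 mm high
- holddown (a joint): steel hold-down arm, 84 to 93 mm above the bench, turning level about the post; its pad, 1.5 mm above the pipe, keeps the pipe in. Angle in rad: 0 = straight across the pipe (post to cradle's -x); grows as the free end swings to the cradle's +y, clockwise from above; clear of the pipe from 1.2; 1.57 = along +y; stop at 1.9. Light friction (0.6 N at the knob), stays where left
- holddown_knob (a point): middle of the gripping part of the round aluminium knob that stands up on the free end of the hold-down arm, 114 mm above the bench; knob 22 mm across, from 93 to 129 mm above the bench, 74 mm from the post's axis, free to be pinched from above; fixed to the arm and turning with it
- specimen: the pipe specimen in the cradle: black plastic pipe, 43 mm across, 191 mm long, both ends sawn square and alike, about 90 g. Its own y axis runs along the pipe. The origin is on its outer skin, midway along (below the axis at the start)
- specimen_mid (a point): middle of the same pipe, on its axis (its centre of mass)
- specimen_end1 (a point): centre of the same pipe's sawn end towards its +y
- specimen_end2 (a point): centre of the same pipe's sawn end towards its -y
- lens (a point): centre of the lens glass of the inspection camera: small metal box camera, black lens, black ring light with a white face 68 mm across, on a column stand, fixed. Its -x axis is the line of sight out of the lens, always sloping 20 degrees down from level; its y axis is level. The column stands behind it. Height and heading differ from run to run
- focus (a point): the point where the pipe's end belongs: on the line of sight, 90 mm in front of the lens glass; axes as those of the lens
- camera_stand: stand of the inspection camera, origin under its base 20 mm in front of the base's middle, on the bench; the camera looks to its -x; not to be touched
- pipe_slit: another black pipe, 45 mm across, 213 mm long, slit along its length, lying on the open logbook outside the cradle: not the one wanted, leave it. Origin on its underside, midway
- pipe_ring: short ring cut from a pipe, 45 mm across, 33 mm high, standing on its sawn face; leave it
- caliper: steel caliper, 248 mm long, lying flat; leave it
- marker: marker pen, 138 mm long, lying flat; leave it

How it is judged (in metres and radians):
On the way, in this order (a step that is already met when the one before it is completed fails the run):
1. the hold-down arm is swung clear of the pipe while the pipe lies in the cradle (value of joint holddown above 1.2 rad and height (world z) of specimen_mid below 0.065 m), for 0.2 s.
2. the pipe is lifted clear of the cradle (height (world z) of specimen_mid above 0.12 m), for 0.2 s.
At the end, for the whole second after the job is handed in: the pipe is held in the gripper, at rest in the air, one sawn end within 15 mm of the point 90 mm in front of the lens on its line of sight, the pipe's axis within 8 degrees (0.14 rad) of the line of sight; the hold-down arm is still open (over 1.2 rad) (distance between any of specimen_end1, specimen_end2 and focus below 0.015 m and angle between the y axis of specimen and the x axis of focus, either way round below 0.14 rad and height (world z) of specimen_mid above 0.12 m and contact force between specimen and the fingers above 1 N and linear speed of specimen below 0.02 m/s and angular speed of specimen below 0.1 rad/s and value of joint holddown above 1.2 rad); the arm keeps its last pose, push and grip.
It fails at once if the camera or its stand is touched (over 2 N) (contact force between camera_stand and anything else above 2 N).
It fails at once if another thing on the bench is shifted by more than 25 mm (distance of any of pipe_ring, caliper, marker from where it was at the start of the episode above 0.025 m).
It also fails if it takes over 45 s, if anything falls off the work surface, if the arm or the gripper's body presses on something with over 40 N, if the wrist force passes 120 N, or if a joint passes its speed limit or range.

## Working session

There is one attempt and no reset: what is moved stays moved. The work goes in short steps, Python scripts to look and compute and a tool call to move; the robot and the scene stay as the last step left them, time stands still between calls to the robot, and variables do not carry over. Pictures are saved under pics/ and viewed, and the job is handed in when it is done.

Besides the shell and the picture viewer there is one more tool, called after "Call:" by a JSON object that holds its "fn" and its "kwargs", one argument or row to a line. apply_moves: Moves the arm, as the interface text tells. Its arguments: {"type":"object","properties":{"targets":{"type":"array","items":{"type":"object","properties":{"claw":{"type":"number"},"linear":{"type":"array","items":{"type":"number"}},"angular":{"type":"array","items":{"type":"number"}}}}},"squeeze":{"type":"number"}},"required":["targets"]}

```bash
mkdir -p pics
python3 - <<'E'
from bench import r,camera,camera_model,finder
import cv2,numpy as np
print(r.observe(), r.tcp_to_grasp)
for c in ["scene","top","wrist"]:
    im=camera(c); cv2.imwrite(f"pics/{c}0.png",im[:,:,::-1])
    m=camera_model(c); print(c,{k:np.round(v,4).tolist() for k,v in m.items()})
for c in ["scene","top"]:
  for n in ["cradle","holddown_knob","specimen_mid","specimen_end1","specimen_end2","lens","camera_stand","pipe_ring","caliper","marker","pipe_slit"]:
    print(c,n,[(np.round(d["position"],1).tolist(),round(d["confidence"],2)) for d in finder.tip_of(n,c)[:3]])
print(r.observe()["clock"])
E
```

```text
{'clock': 0.0, 'joints': array([-1.26960527e+00,  4.91570607e-01,  1.55948877e+00,  4.45727671e-05,
        1.09167968e+00, -1.05598526e-01]), 'joint_vel': array([-4.46237362e-04,  2.89061722e-04, -4.24838003e-04, -1.66236111e-03,
       -1.22212641e-03,  4.19287561e-05]), 'tau': array([-4.60520139e-03, -6.18455744e+01, -2.61601281e+01, -1.44602209e-04,
        4.17766016e-03, -3.61752791e-05]), 'tcp_pos': array([ 247.24942111, -573.75559036,  230.7073329 ]), 'eef_rot': array([-3.07571874e+00, -6.34324081e-01,  1.13969270e-04]), 'force': array([-1.55182496, -0.27067448, -0.53015376]), 'torque': array([0.02970418, 0.01155027, 0.0172163 ]), 'gripper_width': 85.8112517220086} 18.700000000000003
scene {'K': [[568.228, 0.0, 322.8543], [0.0, 568.228, 232.3154], [0.0, 0.0, 1.0]], 'rvec': [1.1525, -2.0611, 1.1837], 'tvec': [310.3599, 341.3992, 1226.1568]}
top {'K': [[468.4569, 0.0, 319.7855], [0.0, 468.4569, 233.2235], [0.0, 0.0, 1.0]], 'rvec': [2.0808, -2.1314, 0.1799], 'tvec': [113.7941, 521.1921, 1089.4094]}
wrist {'K': [[424.5541, 0.0, 321.3388], [0.0, 424.5541, 245.0551], [0.0, 0.0, 1.0
[... 467 characters left out ...]
, 231.2], 0.47)]
scene marker [([327.4, 230.4], 0.49), ([290.2, 278.3], 0.4)]
scene pipe_slit [([233.4, 181.4], 0.68), ([310.3, 300.3], 0.6)]
top cradle [([255.5, 428.6], 0.95)]
top holddown_knob [([252.6, 403.1], 0.65)]
top specimen_mid [([251.0, 436.5], 0.65)]
top specimen_end1 [([244.2, 395.2], 0.75), ([260.3, 475.4], 0.62)]
top specimen_end2 [([244.2, 395.2], 0.75), ([260.3, 475.4], 0.62)]
top lens [([216.5, 159.1], 0.83)]
top camera_stand [([241.9, 169.6], 0.64)]
top pipe_ring [([218.4, 362.2], 0.59), ([217.3, 161.6], 0.15)]
top caliper [([238.3, 284.5], 0.63), ([261.1, 472.6], 0.21)]
top marker [([266.2, 222.3], 0.79), ([250.7, 432.1], 0.36)]
top pipe_slit [([280.5, 291.1], 0.65)]
1.25
```

View pics/scene0.png

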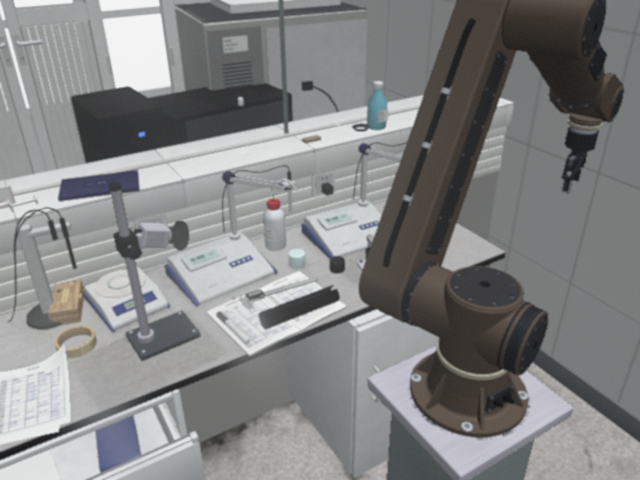

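View pics/top0.png

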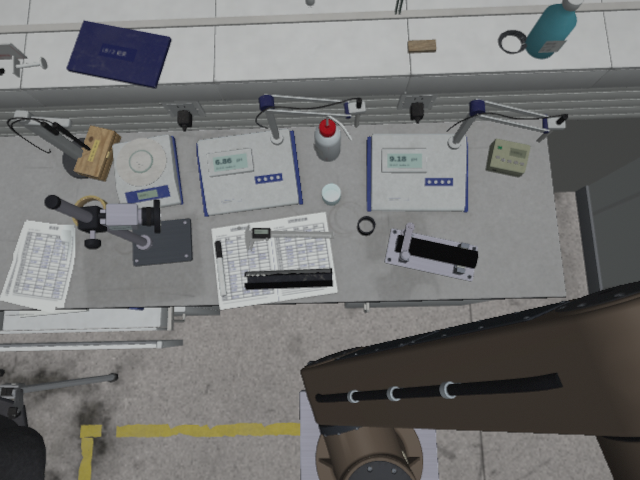

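View pics/wrist0.png

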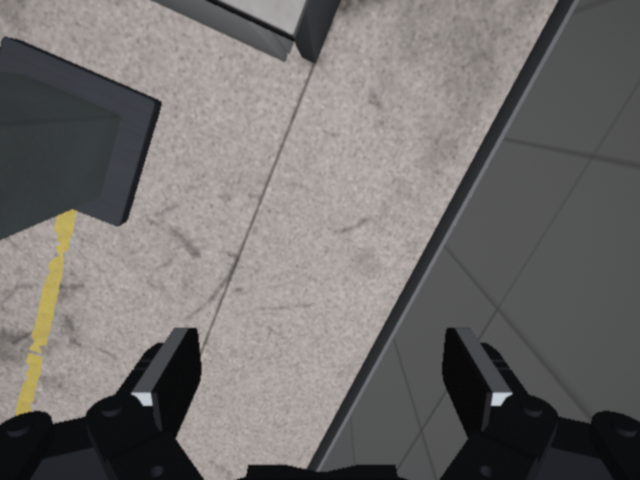

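```bash
cat > h.py <<'E'
from bench import r,camera,camera_model,finder
import cv2,numpy as np
from scipy.spatial.transform import Rotation as R
def ray(m,rc):
    Rm,_=cv2.Rodrigues(np.array(m["rvec"],float)); t=np.array(m["tvec"],float).ravel()
    d=Rm.T@np.linalg.solve(np.array(m["K"]),[rc[1],rc[0],1.0]); return -Rm.T@t, d/np.linalg.norm(d)
def onz(m,rc,z):
    c,d=ray(m,rc); return c+d*(z-c[2])/d[2]
def tri(rays):
    A=np.zeros((3,3));b=np.zeros(3)
    for c,d in rays:
        P=np.eye(3)-np.outer(d,d);A+=P;b+=P@c
    p=np.linalg.solve(A,b); return p,[np.linalg.norm((np.eye(3)-np.outer(d,d))@(p-c)) for c,d in rays]
def proj(m,p):
    q,_=cv2.projectPoints(np.array(p,float).reshape(-1,3),np.array(m["rvec"],float),np.array(m["tvec"],float),np.array(m["K"]),None); return q[:,0,::-1]
E
python3 - <<'E'
from h import *
np.set_printoptions(precision=1,suppress=True)
S,T=camera_model("scene"),camera_model("top")
print("lens",tri([ray(S,(234.8,182.2)),ray(T,(216.5,159.1))]))
print("stand",tri([ray(S,(332.7,170.7)),ray(T,(241.9,169.6))]),onz(T,(241.9,169.6),0))
for n,p,z in [("cradle",(255.5,428.6),0),("knob",(252.6,403.1),114),("mid",(251,436.5),55),("e1",(244.2,395.2),55),("e2",(260.3,475.4),55),("ring",(218.4,362.2),33),("cal",(238.3,284.5),5),("marker",(266.2,222.3),8),("slit",(280.5,291.1),22)]: print(n,onz(T,p,z))
im=cv2.imread("pics/top0.png")
cv2.imwrite("pics/topcrop.png",cv2.resize(im[200:300,340:500],None,fx=5,fy=5,interpolation=cv2.INTER_CUBIC))
cv2.imwrite("pics/topcam.png",cv2.resize(im[170:290,30:230],None,fx=4,fy=4,interpolation=cv2.INTER_CUBIC))
im=cv2.imread("pics/scene0.png")
cv2.imwrite("pics/sccam.png",cv2.resize(im[170:370,80:240],None,fx=3,fy=3,interpolation=cv2.INTER_CUBIC))
E
```

```text
lens (array([525. , 419.3, 259.7]), [np.float64(1.394319991745952), np.float64(1.394319991746009)])
stand (array([520.1, 485.3,   4.8]), [np.float64(1.8824658526227136), np.float64(1.8824658526227216)]) [522.  488.8   0. ]
cradle [ 469.9 -169.7    0. ]
knob [461.6 -88.9 114. ]
mid [ 472.4 -177.9   55. ]
e1 [491.5 -80.1  55. ]
e2 [ 447.6 -268.4   55. ]
ring [562.6  -4.7  33. ]
cal [522.6 192.4   5. ]
marker [454.8 349.5   8. ]
slit [413.3 175.1  22. ]
```

View pics/topcrop.png

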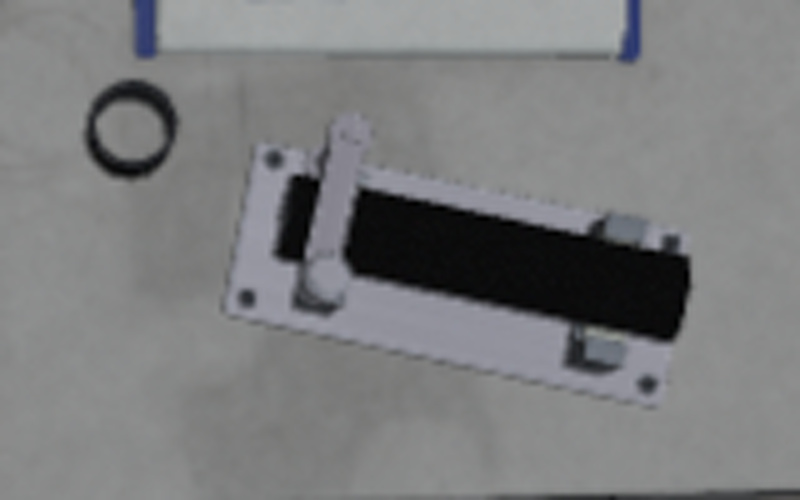

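View pics/topcam.png

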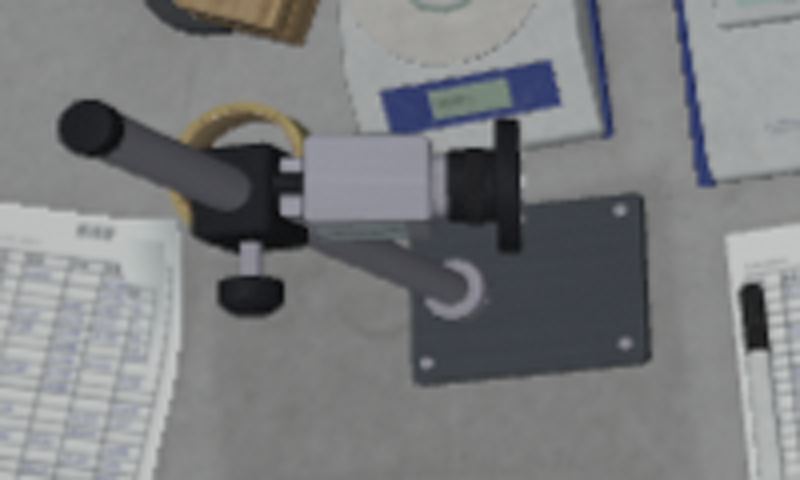

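View pics/sccam.png

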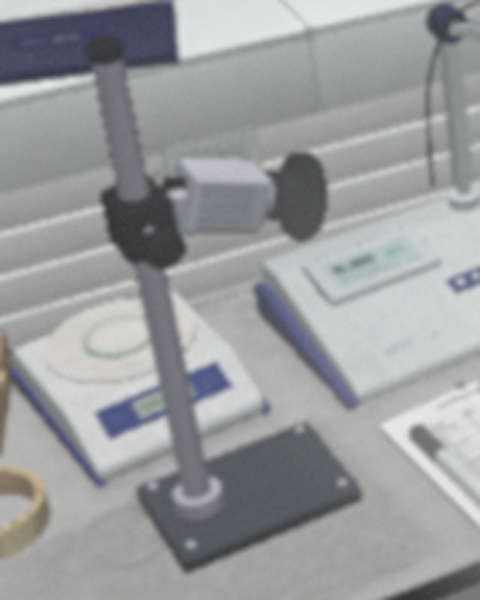

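```bash
cat >> h.py <<'E'
def down(yaw):  # tool down, tool x at yaw deg
    c,s=np.cos(np.radians(yaw)),np.sin(np.radians(yaw)); return np.array([[c,s,0],[s,-c,0],[0,0,-1]])
def rel(p,Rt,p0=None,R0=None):
    o=r.observe()
    p0=o["tcp_pos"] if p0 is None else p0; R0=R.from_rotvec(o["eef_rot"]).as_matrix() if R0 is None else R0
    return (R0.T@(np.array(p)-p0)/1000).round(4), np.degrees(R.from_matrix(R0.T@Rt).as_rotvec()).round(2)
E
python3 - <<'E'
from h import *
np.set_printoptions(precision=2,suppress=True)
m=camera_model("wrist");o=r.observe();R0=R.from_rotvec(o["eef_rot"]).as_matrix()
Rm,_=cv2.Rodrigues(np.array(m["rvec"],float));c=-Rm.T@np.array(m["tvec"]).ravel()
print("R0",R0,"cam in tool",R0.T@(c-o["tcp_pos"]),"axis",R0.T@Rm[2], "camx",R0.T@Rm[0])
print(rel((470,-150,330),down(77)))
T=camera_model("top")
# stand base corners, top of base
off=lambda x,y:(170+y/4,30+x/4)
P=[onz(T,off(*q),8) for q in [(642,195),(648,360),(415,382)]];print(P)
for a,b in [(0,1),(2,1)]:
  d=P[b]-P[a];print(np.linalg.norm(d),np.degrees(np.arctan2(d[1],d[0])))
E
```

```text
R0 [[ 0.92  0.4   0.  ]
 [ 0.4  -0.92 -0.  ]
 [-0.    0.   -1.  ]] cam in tool [  81.73    0.14 -142.04] axis [-0.32 -0.    0.95] camx [-0.  1.  0.]
(array([ 0.37, -0.3 , -0.1 ]), array([  0.01,   0.  , -53.69]))
[array([579.65, 434.18,   8.  ]), array([472.44, 426.82,   8.  ]), array([462.13, 574.97,   8.  ])]
107.4636879364512 -176.07391921175844
148.50986890283306 -86.02240317472378
```

Call:
{"fn": "apply_moves", "kwargs": {
  "targets": [
    {"claw": 1,"linear": [0.19,-0.15,-0.1],"angular": [0,0,-27]},
    {"claw": 1,"linear": [0.386,-0.306,-0.1],"angular": [0,0,-53.7]},
    {"claw": 1,"linear": [0.386,-0.306,-0.1],"angular": [0,0,-53.7]},
    {"claw": 1,"linear": [0.386,-0.306,-0.1],"angular": [0,0,-53.7]},
    {"claw": 1,"linear": [0.386,-0.306,-0.1],"angular": [0,0,-53.7]},
    {"claw": 1,"linear": [0.386,-0.306,-0.1],"angular": [0,0,-53.7]},
    {"claw": 1,"linear": [0.386,-0.306,-0.1],"angular": [0,0,-53.7]},
    {"claw": 1,"linear": [0.386,-0.306,-0.1],"angular": [0,0,-53.7]},
    {"claw": 1,"linear": [0.386,-0.306,-0.1],"angular": [0,0,-53.7]},
    {"claw": 1,"linear": [0.386,-0.306,-0.1],"angular": [0,0,-53.7]},
    {"claw": 1,"linear": [0.386,-0.306,-0.1],"angular": [0,0,-53.7]},
    {"claw": 1,"linear": [0.386,-0.306,-0.1],"angular": [0,0,-53.7]},
    {"claw": 1,"linear": [0.386,-0.306,-0.1],"angular": [0,0,-53.7]},
    {"claw": 1,"linear": [0.386,-0.306,-0.1],"angular": [0,0,-53.7]}
  ]
}}

```text
clock: 2.65
tcp_pos: [480.2, -141.4, 331.0]
eef_rot: [-2.46, -1.953, 0.001]
force: [0.2, -0.7, 0.5]
gripper_width: 85.4
```

Run:
```python
from h import *
np.set_printoptions(precision=1,suppress=True)
m=camera_model("wrist");im=camera("wrist");cv2.imwrite("pics/w1.png",im[:,:,::-1])
for n,z in [("cradle",0),("holddown_knob",114),("specimen_mid",55),("specimen_end1",55),("specimen_end2",55)]:
    for d in finder.tip_of(n,"wrist")[:2]: print(n,np.array(d["position"]),round(d["confidence"],2),onz(m,d["position"],z))
```

```text
holddown_knob [153.9 277.3] 0.93 [454.  -92.8 114. ]
specimen_mid [223.3 322.7] 0.64 [ 473.8 -175.8   55. ]
specimen_mid [154.9 277.2] 0.29 [446.4 -98.8  55. ]
specimen_end1 [123.2 319.7] 0.9 [493.3 -79.4  55. ]
specimen_end1 [307.2 319.1] 0.81 [ 448.5 -267.5   55. ]
specimen_end2 [123.2 319.7] 0.9 [493.3 -79.4  55. ]
specimen_end2 [307.2 319.1] 0.81 [ 448.5 -267.5   55. ]
```

View pics/w1.png

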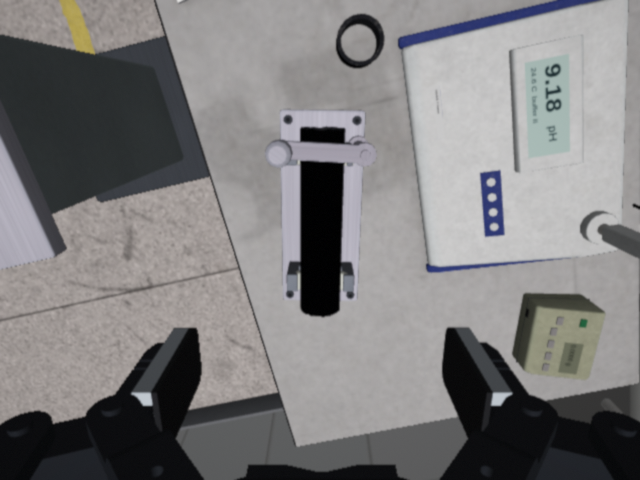

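Run:
```python
from h import *
print(r.observe()["tcp_pos"])
for z in (170,98): print(rel((453.5,-93,z),down(121.6)))
```

```text
[ 480.55545178 -140.71216122  331.22216805]
(array([ 0.0404, -0.0371,  0.1612]), array([-1.000e-02,  0.000e+00, -4.464e+01]))
(array([ 0.0404, -0.0371,  0.2332]), array([-1.000e-02,  0.000e+00, -4.464e+01]))
```

Call:
{"fn": "apply_moves", "kwargs": {
  "targets": [
    {"claw": 1,"linear": [0.0404,-0.0371,0.08],"angular": [0,0,-44.6]},
    {"claw": 1,"linear": [0.0404,-0.0371,0.1],"angular": [0,0,-44.6]},
    {"claw": 1,"linear": [0.0404,-0.0371,0.12],"angular": [0,0,-44.6]},
    {"claw": 1,"linear": [0.0404,-0.0371,0.14],"angular": [0,0,-44.6]},
    {"claw": 1,"linear": [0.0404,-0.0371,0.16],"angular": [0,0,-44.6]},
    {"claw": 1,"linear": [0.0404,-0.0371,0.185],"angular": [0,0,-44.6]},
    {"claw": 1,"linear": [0.0404,-0.0371,0.21],"angular": [0,0,-44.6]},
    {"claw": 1,"linear": [0.0404,-0.0371,0.233],"angular": [0,0,-44.6]},
    {"claw": 1,"linear": [0.0404,-0.0371,0.233],"angular": [0,0,-44.6]},
    {"claw": 0.2,"linear": [0.0404,-0.0371,0.233],"angular": [0,0,-44.6]},
    {"claw": 0.2,"linear": [0.0404,-0.0371,0.233],"angular": [0,0,-44.6]},
    {"claw": 0.2,"linear": [0.0404,-0.0371,0.233],"angular": [0,0,-44.6]},
    {"claw": 0.2,"linear": [0.0404,-0.0371,0.233],"angular": [0,0,-44.6]},
    {"claw": 0.2,"linear": [0.0404,-0.0371,0.233],"angular": [0,0,-44.6]},
    {"claw": 0.2,"linear": [0.0404,-0.0371,0.233],"angular": [0,0,-44.6]},
    {"claw": 0.2,"linear": [0.0404,-0.0371,0.233],"angular": [0,0,-44.6]}
  ],
  "squeeze": 20
}}

```text
clock: 4.55
tcp_pos: [454.0, -92.7, 98.9]
eef_rot: [1.532, 2.741, 0.0]
force: [-0.9, 0.9, 6.4]
gripper_width: 20.8
```

Run:
```python
from h import *
p0=np.array([453.5,-93,98.]);R0=down(121.6)
yaw=76.6;ey=np.array([np.cos(np.radians(yaw)),np.sin(np.radians(yaw)),0]);ex=np.array([ey[1],-ey[0],0])
for i in range(1,15):
    t=np.radians(96)*i/14
    d=74*(-np.cos(t)*ex+np.sin(t)*ey+ex)
    print((R0.T@d/1000).round(4).tolist(), round(np.degrees(t),1))
```

```text
[0.0059, 0.0066, 0.0] 6.9
[0.0109, 0.0139, 0.0] 13.7
[0.015, 0.0217, 0.0] 20.6
[0.0182, 0.03, 0.0] 27.4
[0.0204, 0.0386, 0.0] 34.3
[0.0215, 0.0473, 0.0] 41.1
[0.0216, 0.0562, 0.0] 48.0
[0.0206, 0.065, 0.0] 54.9
[0.0185, 0.0736, 0.0] 61.7
[0.0155, 0.0819, 0.0] 68.6
[0.0115, 0.0898, 0.0] 75.4
[0.0066, 0.0972, 0.0] 82.3
[0.0008, 0.1039, 0.0] 89.1
[-0.0058, 0.1098, 0.0] 96.0
```

Call:
{"fn": "apply_moves", "kwargs": {
  "targets": [
    {"claw": 0.2,"linear": [0.0059,0.0066,0],"angular": [0,0,6.9]},
    {"claw": 0.2,"linear": [0.0109,0.0139,0],"angular": [0,0,13.7]},
    {"claw": 0.2,"linear": [0.015,0.0217,0],"angular": [0,0,20.6]},
    {"claw": 0.2,"linear": [0.0182,0.03,0],"angular": [0,0,27.4]},
    {"claw": 0.2,"linear": [0.0204,0.0386,0],"angular": [0,0,34.3]},
    {"claw": 0.2,"linear": [0.0215,0.0473,0],"angular": [0,0,41.1]},
    {"claw": 0.2,"linear": [0.0216,0.0562,0],"angular": [0,0,48]},
    {"claw": 0.2,"linear": [0.0206,0.065,0],"angular": [0,0,54.9]},
    {"claw": 0.2,"linear": [0.0185,0.0736,0],"angular": [0,0,61.7]},
    {"claw": 0.2,"linear": [0.0155,0.0819,0],"angular": [0,0,68.6]},
    {"claw": 0.2,"linear": [0.0115,0.0898,0],"angular": [0,0,75.4]},
    {"claw": 0.2,"linear": [0.0066,0.0972,0],"angular": [0,0,82.3]},
    {"claw": 0.2,"linear": [0.0008,0.1039,0],"angular": [0,0,89.1]},
    {"claw": 0.2,"linear": [-0.0058,0.1098,0],"angular": [0,0,96]},
    {"claw": 0.2,"linear": [-0.0058,0.1098,0],"angular": [0,0,96]},
    {"claw": 0.2,"linear": [-0.0058,0.1098,0],"angular": [0,0,96]}
  ]
}}

```text
clock: 6.15
tcp_pos: [550.6, -41.5, 98.9]
eef_rot: [3.061, 0.696, 0.001]
force: [-2.9, -12.1, 5.4]
gripper_width: 20.3
```

Run:
```python
from h import *
print(rel((480,-135,300),down(76.6)))
```

```text
(array([-0.1041,  0.0542, -0.201 ]), array([  0.13,   0.06, -50.99]))
```

Call:
{"fn": "apply_moves", "kwargs": {
  "targets": [
    {"claw": 1,"linear": [0,0,0],"angular": [0,0,0]},
    {"claw": 1,"linear": [0,0,0],"angular": [0,0,0]},
    {"claw": 1,"linear": [0,0,0],"angular": [0,0,0]},
    {"claw": 1,"linear": [0,0,0],"angular": [0,0,0]},
    {"claw": 1,"linear": [0,0,-0.02],"angular": [0,0,0]},
    {"claw": 1,"linear": [0,0,-0.06],"angular": [0,0,0]},
    {"claw": 1,"linear": [-0.03,0.015,-0.1],"angular": [0,0,-8]},
    {"claw": 1,"linear": [-0.06,0.03,-0.14],"angular": [0,0,-16]},
    {"claw": 1,"linear": [-0.09,0.045,-0.18],"angular": [0,0,-24]},
    {"claw": 1,"linear": [-0.104,0.054,-0.2],"angular": [0,0,-32]},
    {"claw": 1,"linear": [-0.104,0.054,-0.2],"angular": [0,0,-40]},
    {"claw": 1,"linear": [-0.104,0.054,-0.2],"angular": [0,0,-48]},
    {"claw": 1,"linear": [-0.104,0.054,-0.2],"angular": [0,0,-51]},
    {"claw": 1,"linear": [-0.104,0.054,-0.2],"angular": [0,0,-51]},
    {"claw": 1,"linear": [-0.104,0.054,-0.2],"angular": [0,0,-51]}
  ]
}}

```text
clock: 7.65
tcp_pos: [479.8, -133.4, 298.2]
eef_rot: [-2.467, -1.945, 0.0]
force: [0.0, 0.0, 0.2]
gripper_width: 85.3
```

Run:
```python
from h import *
np.set_printoptions(precision=1,suppress=True)
m=camera_model("wrist");im=camera("wrist");cv2.imwrite("pics/w2.png",im[:,:,::-1])
for n,z in [("holddown_knob",114),("specimen_mid",55),("specimen_end1",55)]:
    for d in finder.tip_of(n,"wrist")[:2]: print(n,np.array(d["position"]),round(d["confidence"],2),onz(m,d["position"],z))
for d in finder.masks_of("specimen","wrist")[:1]:
    rc=np.argwhere(d["mask"]); rr=cv2.minAreaRect(rc[:,::-1].astype(np.float32)); print(rr)
```

```text
holddown_knob [ 68.9 384.1] 0.8 [547.8 -42.2 114. ]
holddown_knob [239.1 323.6] 0.61 [ 476.4 -155.9  114. ]
specimen_mid [240.7 327.5] 0.71 [ 475.7 -176.7   55. ]
specimen_end1 [136.8 321.3] 0.86 [492.4 -81.7  55. ]
specimen_end1 [331.1 322.4] 0.85 [ 448.2 -270.5   55. ]
((324.5, 238.0), (204.0, 49.0), 90.0)
```

View pics/w2.png

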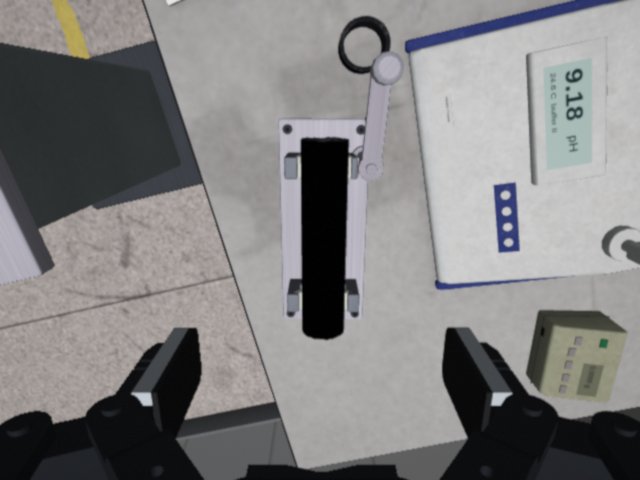

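Run:
```python
from h import *
print(r.observe()["tcp_pos"])
for z in (130,34): print(rel((470.8,-174.5,z),down(76.7)))
```

```text
[ 479.82210839 -133.50154916  298.26501811]
(array([-0.042 ,  0.0007,  0.1683]), array([ 0.  ,  0.  , -0.12]))
(array([-0.042 ,  0.0007,  0.2643]), array([ 0.  ,  0.  , -0.12]))
```

Call:
{"fn": "apply_moves", "kwargs": {
  "targets": [
    {"claw": 1,"linear": [-0.042,0.0007,0.04],"angular": [0,0,0]},
    {"claw": 1,"linear": [-0.042,0.0007,0.08],"angular": [0,0,0]},
    {"claw": 1,"linear": [-0.042,0.0007,0.12],"angular": [0,0,0]},
    {"claw": 1,"linear": [-0.042,0.0007,0.15],"angular": [0,0,0]},
    {"claw": 1,"linear": [-0.042,0.0007,0.18],"angular": [0,0,0]},
    {"claw": 1,"linear": [-0.042,0.0007,0.205],"angular": [0,0,0]},
    {"claw": 1,"linear": [-0.042,0.0007,0.23],"angular": [0,0,0]},
    {"claw": 1,"linear": [-0.042,0.0007,0.25],"angular": [0,0,0]},
    {"claw": 1,"linear": [-0.042,0.0007,0.264],"angular": [0,0,0]},
    {"claw": 1,"linear": [-0.042,0.0007,0.264],"angular": [0,0,0]},
    {"claw": 0.4,"linear": [-0.042,0.0007,0.264],"angular": [0,0,0]},
    {"claw": 0.4,"linear": [-0.042,0.0007,0.264],"angular": [0,0,0]},
    {"claw": 0.4,"linear": [-0.042,0.0007,0.264],"angular": [0,0,0]},
    {"claw": 0.4,"linear": [-0.042,0.0007,0.264],"angular": [0,0,0]},
    {"claw": 0.4,"linear": [-0.042,0.0007,0.264],"angular": [0,0,0]},
    {"claw": 0.4,"linear": [-0.042,0.0007,0.264],"angular": [0,0,0]}
  ],
  "squeeze": 40
}}

```text
clock: 9.5
tcp_pos: [471.8, -175.0, 35.4]
eef_rot: [2.463, 1.945, 0.002]
force: [2.9, 0.5, 6.6]
gripper_width: 41.9
```

Call:
{"fn": "apply_moves", "kwargs": {
  "targets": [
    {"claw": 0.3,"linear": [0,0,0],"angular": [0,0,0]},
    {"claw": 0.3,"linear": [0,0,-0.01],"angular": [0,0,0]},
    {"claw": 0.3,"linear": [0,0,-0.03],"angular": [0,0,0]},
    {"claw": 0.3,"linear": [0,0,-0.055],"angular": [0,0,0]},
    {"claw": 0.3,"linear": [0,0,-0.08],"angular": [0,0,0]},
    {"claw": 0.3,"linear": [0,0,-0.11],"angular": [0,0,0]},
    {"claw": 0.3,"linear": [0,0,-0.14],"angular": [0,0,0]},
    {"claw": 0.3,"linear": [0,0,-0.17],"angular": [0,0,0]},
    {"claw": 0.3,"linear": [0,0,-0.18],"angular": [0,0,0]},
    {"claw": 0.3,"linear": [0,0,-0.18],"angular": [0,0,0]},
    {"claw": 0.3,"linear": [0,0,-0.18],"angular": [0,0,0]},
    {"claw": 0.3,"linear": [0,0,-0.18],"angular": [0,0,0]}
  ]
}}

```text
clock: 10.7
tcp_pos: [470.2, -174.4, 213.0]
eef_rot: [-2.464, -1.946, 0.002]
force: [0.1, 0.0, -1.4]
gripper_width: 41.8
```

Run:
```python
from h import *
np.set_printoptions(precision=1,suppress=True)
o=r.observe();print(o["tcp_pos"],o["eef_rot"],o["joints"],o["gripper_width"])
out=[]
for c in ("scene","top","wrist"):
    m=camera_model(c);im=camera(c);cv2.imwrite(f"pics/{c}3.png",im[:,:,::-1])
    for n in ("lens","specimen_end1","specimen_mid","holddown_knob"):
        for d in finder.tip_of(n,c)[:2]: print(c,n,np.array(d["position"]),round(d["confidence"],2),onz(m,d["position"],o["tcp_pos"][2]+20))
a=cv2.imread("pics/scene3.png");b=cv2.imread("pics/wrist3.png");t=cv2.imread("pics/top3.png")
cv2.imwrite("pics/c3.png",np.hstack([t[150:350,20:620][:, :],]))
cv2.imwrite("pics/d3.png",cv2.resize(np.hstack([a,b]),(800,300)))
```

```text
[ 470.2 -174.4  213. ] [-2.5 -1.9  0. ] [-0.5  0.3  1.9 -0.   0.9 -0.3] 41.81906307190854
scene lens [236.4 180.2] 0.88 [564.7 412.5 233. ]
scene lens [266.6 327.5] 0.21 [270.5 185.  233. ]
scene specimen_end1 [186.8 431.8] 0.58 [ 457.1 -269.   233. ]
scene specimen_mid [193.2 401. ] 0.84 [ 470.6 -172.3  233. ]
scene holddown_knob [231.6 343.5] 0.61 [379.   72.9 233. ]
top lens [242.  171.4] 0.69 [477.7 402.6 233. ]
top lens [256.9 430.5] 0.2 [ 433.3 -124.9  233. ]
top specimen_end1 [227.3 405. ] 0.93 [495.5 -77.3 233. ]
top holddown_knob [214.9 379.7] 0.81 [522.9 -27.1 233. ]
wrist specimen_end1 [ 54.  321.6] 0.95 [492.5 -83.1 233. ]
wrist specimen_mid [361.6 323.6] 0.6 [ 471.1 -175.8  233. ]
```

View pics/c3.png

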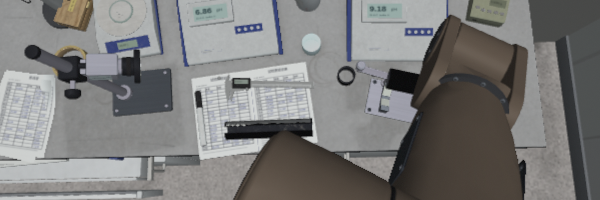

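View pics/d3.png

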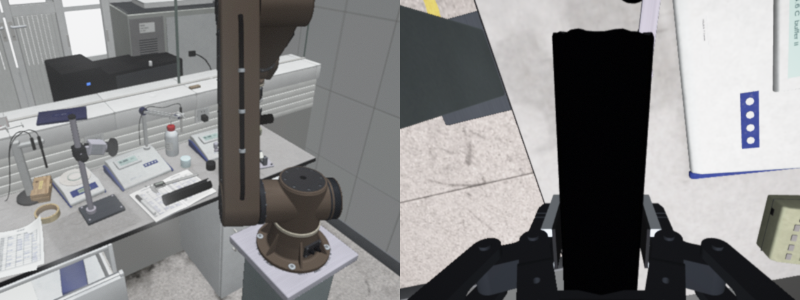

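Run:
```python
from h import *
np.set_printoptions(precision=1,suppress=True)
S,T=camera_model("scene"),camera_model("top")
L,e=tri([ray(S,(235.6,181.2)),ray(T,(216.5,159.1))]);print(L,e)
Pc=[onz(S,(170+y/3,80+x/3),8) for x,y in [(140,492),(188,568),(358,492),(308,425)]];print(np.array(Pc))
for a,b in [(0,3),(1,2),(1,0),(2,3)]:
  d=Pc[b]-Pc[a];print(np.linalg.norm(d),np.degrees(np.arctan2(d[1],d[0])))
c=np.mean(Pc,0);print(c)
h=np.radians(-86.);L=np.array([526,419.5,260.]);t=np.radians(20)
los=np.array([np.cos(t)*np.cos(h),np.cos(t)*np.sin(h),-np.sin(t)])
x=-los;y=np.array([-np.sin(h),np.cos(h),0]);z=np.cross(x,y);Rt=np.stack([x,y,z],1)
for d in (200,90):
  p=L+d*los-Rt@np.array([94.5,0,-19.6]);print(d,p,np.linalg.norm(p[:2]),rel(p,Rt))
np.savez("tgt.npz",L=L,los=los,Rt=Rt)
```

```text
[526.  420.9 257.3] [np.float64(0.6590380307413006), np.float64(0.6590380307413667)]
[[566.4 577.7   8. ]
 [457.  569.9   8. ]
 [472.9 427.    8. ]
 [578.8 432.    8. ]]
146.27269390269205 -85.11565875941753
143.7764266543894 -83.66202568479406
109.66904513838512 4.083091196094621
106.08934223525318 2.682389499312935
[518.8 501.7   8. ]
200 [544.8 150.1 140.9] 565.1404016311749 (array([ 0.3, -0. ,  0.1]), array([  3. ,  19.9, -17.2]))
90 [537.6 253.2 178.5] 594.2816286320466 (array([ 0.4, -0. ,  0. ]), array([  3. ,  19.9, -17.2]))
```

Run:
```python
from h import *
h=np.radians(-85.7);L=np.array([526,420,258.5]);t=np.radians(20)
los=np.array([np.cos(t)*np.cos(h),np.cos(t)*np.sin(h),-np.sin(t)])
x=-los;y=np.array([-np.sin(h),np.cos(h),0]);z=np.cross(x,y);Rt=np.stack([x,y,z],1)
for d in (200,120):
  p=L+d*los-Rt@np.array([94.5,0,-19.6]);print(d,p,rel(p,Rt))
np.savez("tgt.npz",L=L,los=los,Rt=Rt)
```

```text
200 [546.24694663 150.72423294 139.35709242] (array([ 0.334 , -0.0019,  0.0749]), array([  3.09,  19.85, -17.51]))
120 [540.61039013 225.68803386 166.71870389] (array([ 0.4056, -0.0247,  0.0476]), array([  3.09,  19.85, -17.51]))
```

Call:
{"fn": "apply_moves", "kwargs": {
  "targets": [
    {"claw": 0.3,"linear": [0.04,0,0],"angular": [0,0,0]},
    {"claw": 0.3,"linear": [0.08,0,0],"angular": [0,0,0]},
    {"claw": 0.3,"linear": [0.12,0,0],"angular": [0,0,0]},
    {"claw": 0.3,"linear": [0.16,0,0],"angular": [0.5,3.5,-3]},
    {"claw": 0.3,"linear": [0.2,0,0.01],"angular": [1,7,-6]},
    {"claw": 0.3,"linear": [0.24,0,0.02],"angular": [1.6,10.5,-9]},
    {"claw": 0.3,"linear": [0.27,0,0.04],"angular": [2.2,14,-12]},
    {"claw": 0.3,"linear": [0.3,0,0.06],"angular": [2.7,17,-15]},
    {"claw": 0.3,"linear": [0.334,-0.0019,0.0749],"angular": [3.09,19.85,-17.51]},
    {"claw": 0.3,"linear": [0.334,-0.0019,0.0749],"angular": [3.09,19.85,-17.51]},
    {"claw": 0.3,"linear": [0.334,-0.0019,0.0749],"angular": [3.09,19.85,-17.51]},
    {"claw": 0.3,"linear": [0.36,-0.01,0.065],"angular": [3.09,19.85,-17.51]},
    {"claw": 0.3,"linear": [0.385,-0.018,0.055],"angular": [3.09,19.85,-17.51]},
    {"claw": 0.3,"linear": [0.4056,-0.0247,0.0476],"angular": [3.09,19.85,-17.51]},
    {"claw": 0.3,"linear": [0.4056,-0.0247,0.0476],"angular": [3.09,19.85,-17.51]},
    {"claw": 0.3,"linear": [0.4056,-0.0247,0.0476],"angular": [3.09,19.85,-17.51]}
  ]
}}

```text
clock: 13.05
tcp_pos: [540.7, 225.1, 167.4]
eef_rot: [-1.949, -2.102, -0.345]
force: [-0.2, 0.9, -1.5]
gripper_width: 41.9
```

Run:
```python
from h import *
np.set_printoptions(precision=1,suppress=True)
t=np.load("tgt.npz");o=r.observe();R0=R.from_rotvec(o["eef_rot"]).as_matrix();print(o["tcp_pos"],o["joints"],o["gripper_width"],o["force"])
print("ori err deg",np.degrees(R.from_matrix(R0.T@t["Rt"]).magnitude()))
end=o["tcp_pos"]+R0@np.array([94.5,0,-19.6]);print("end",end,"focus",t["L"]+90*t["los"])
for c in ("scene","top","wrist"):
    m=camera_model(c);im=camera(c);cv2.imwrite(f"pics/{c}4.png",im[:,:,::-1])
    print(c,"pred end",proj(m,end),"lens",proj(m,t["L"]))
    for n in ("lens","specimen_end1","specimen_mid","holddown_knob"):
        print(c,n,[(np.array(d["position"]),round(d["confidence"],2)) for d in finder.tip_of(n,c)[:3]])
a=cv2.imread("pics/scene4.png");b=cv2.imread("pics/top4.png")
cv2.imwrite("pics/a4.png",cv2.resize(a[150:400,100:400],None,fx=2.4,fy=2.4,interpolation=cv2.INTER_CUBIC))
cv2.imwrite("pics/b4.png",cv2.resize(b[150:350,40:400],None,fx=2.2,fy=2.2,interpolation=cv2.INTER_CUBIC))
```

```text
[540.7 225.1 167.4] [ 0.1  0.5  1.8  0.5  0.9 -0.2] 41.86543292577762 [-0.2  0.9 -1.5]
ori err deg 0.08603577846329136
end [534.5 307.  218.1] focus [532.3 335.7 227.7]
scene pred end [[235.4 227.3]] lens [[234.9 181.2]]
scene lens [(array([233.6, 184.4]), 0.76)]
scene specimen_end1 [(array([237.5, 290.7]), 0.85), (array([232.2, 183.1]), 0.31)]
scene specimen_mid [(array([236.2, 261.9]), 0.66)]
scene holddown_knob [(array([292.2, 278.3]), 0.43)]
top pred end [[215.5 219.9]] lens [[216.5 159.6]]
top lens [(array([214.6, 161.3]), 0.85), (array([255.5, 430.5]), 0.34)]
top specimen_end1 [(array([215. , 220.3]), 0.67)]
top specimen_mid []
top holddown_knob [(array([213.2, 381.1]), 0.52)]
wrist pred end [[ 51.1 321.4]] lens [[-705.5  321.5]]
wrist lens []
wrist specimen_end1 [(array([ 53.5, 320.1]), 0.68)]
wrist specimen_mid [(array([360.1, 325.7]), 0.92)]
wrist holddown_knob [(array([ 55.4, 323.1]), 0.34)]
```

View pics/a4.png

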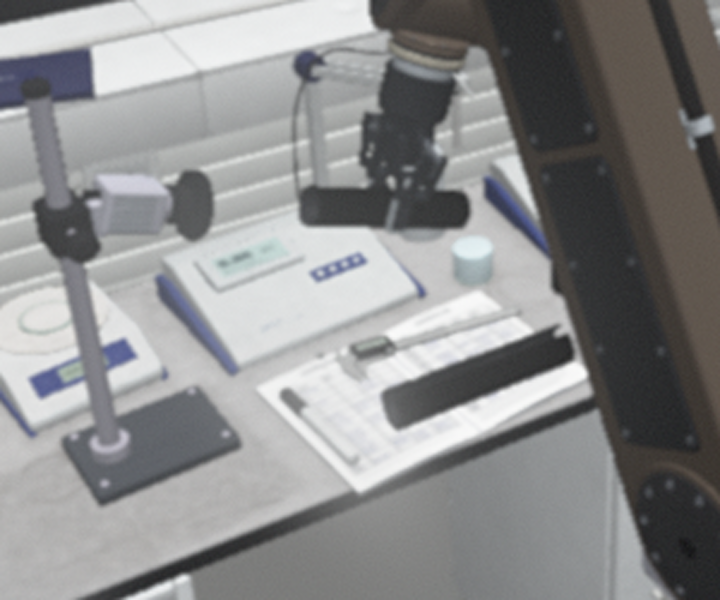

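View pics/b4.png

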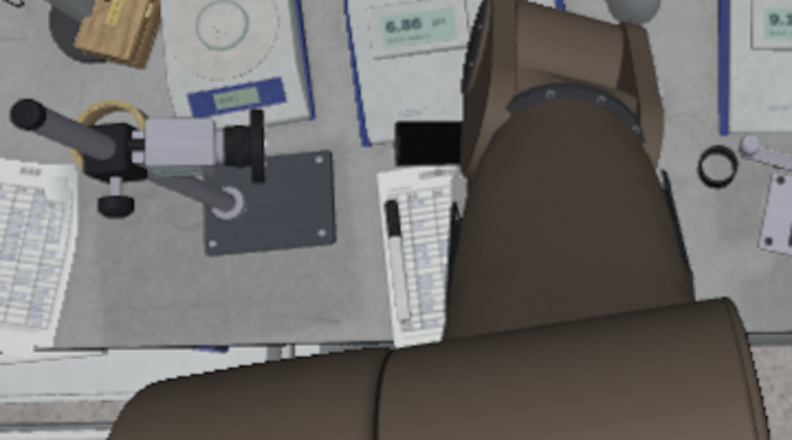

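View pics/wrist4.png

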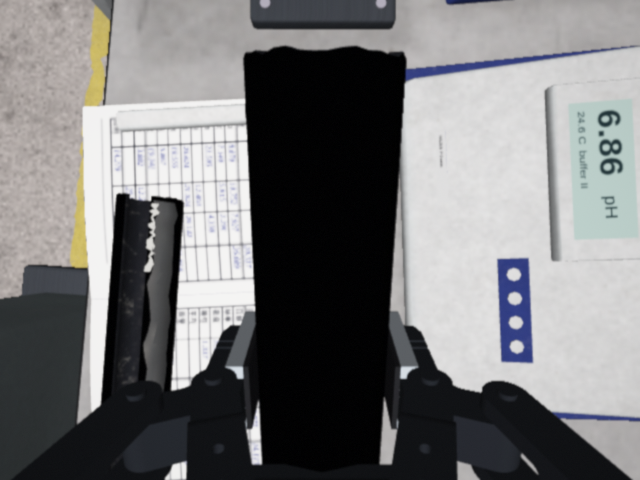

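Run:
```python
from h import *
np.set_printoptions(precision=1,suppress=True)
S,T=camera_model("scene"),camera_model("top")
L,e=tri([ray(S,(235,182.3)),ray(T,(216.2,160))]);print(L,e)
t=np.load("tgt.npz");Rt=t["Rt"];los=t["los"];n0=Rt[:,1];n2=Rt[:,2]
# model check: project ring disc rim (68 mm) at L
a=np.linspace(0,2*np.pi,60)
for c,f in (("scene","pics/scene4.png"),("top","pics/top4.png")):
    m=camera_model(c);im=cv2.imread(f)
    sc=5;im=cv2.resize(im,None,fx=sc,fy=sc,interpolation=cv2.INTER_CUBIC)
    q=proj(m,[L+34*(np.cos(x)*n0+np.sin(x)*n2) for x in a])
    cv2.polylines(im,[((q[:,::-1]+.5)*sc).astype(np.int32)],True,(0,0,255),1)
    ax=proj(m,[L,L+90*los,L-80*los]);cv2.polylines(im,[((ax[[2,0,1]][:,::-1]+.5)*sc).astype(np.int32)],False,(0,255,0),1)
    cy,cx=(q.mean(0)*sc).astype(int);cv2.imwrite(f"pics/o_{c}.png",im[cy-200:cy+200,cx-250:cx+350])
p=L+90*los-Rt@np.array([94.5,0,-19.6]);print(p)
np.set_printoptions(precision=4);print(rel(p,Rt))
```

```text
[526.2 418.4 258.1] [np.float64(0.9889160888351198), np.float64(0.9889160888351972)]
[538.7 252.2 176.6]
(array([ 0.0284,  0.    , -0.0003]), array([-0., -0., -0.]))
```

View pics/o_scene.png

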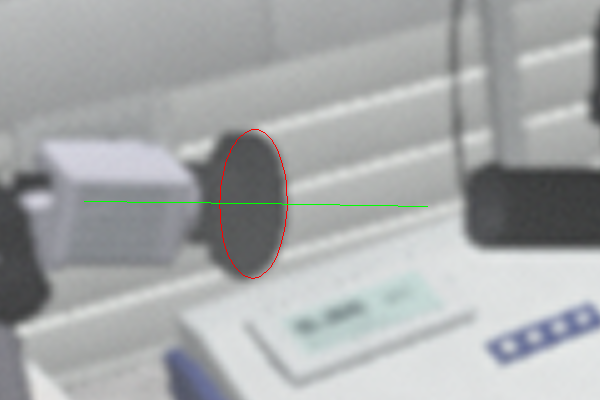

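View pics/o_top.png

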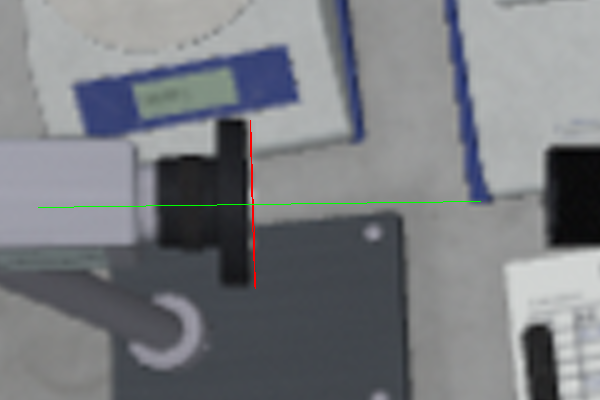

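Call:
{"fn": "apply_moves", "kwargs": {
  "targets": [
    {"claw": 0.3,"linear": [0.01,0,0],"angular": [0,0,0]},
    {"claw": 0.3,"linear": [0.02,0,-0.0005],"angular": [0,0,0]},
    {"claw": 0.3,"linear": [0.029,0,-0.001],"angular": [0,0,0]},
    {"claw": 0.3,"linear": [0.029,0,-0.001],"angular": [0,0,0]},
    {"claw": 0.3,"linear": [0.029,0,-0.001],"angular": [0,0,0]},
    {"claw": 0.3,"linear": [0.029,0,-0.001],"angular": [0,0,0]},
    {"claw": 0.3,"linear": [0.029,0,-0.001],"angular": [0,0,0]},
    {"claw": 0.3,"linear": [0.029,0,-0.001],"angular": [0,0,0]}
  ]
}}

```text
clock: 14.6
tcp_pos: [538.7, 252.3, 177.4]
eef_rot: [-1.949, -2.101, -0.344]
force: [0.1, 0.5, -1.1]
gripper_width: 41.7
```

Run:
```python
from h import *
np.set_printoptions(precision=1,suppress=True)
t=np.load("tgt.npz");Rt=t["Rt"];los=t["los"];L=np.array([526.2,418.4,258.1])
o=r.observe();R0=R.from_rotvec(o["eef_rot"]).as_matrix()
end=o["tcp_pos"]+R0@np.array([94.5,0,-19.6]);F=L+90*los;print("end",end,"focus",F,np.linalg.norm(end-F),o["gripper_width"],o["joint_vel"])
E_=[]
for c in ("scene","top"):
    m=camera_model(c);im=camera(c);cv2.imwrite(f"pics/{c}5.png",im[:,:,::-1])
    print(c,"pred end",proj(m,end)[0],"focus",proj(m,F)[0])
    for n in ("specimen_end1","lens","focus","holddown_knob"):
        print(n,[(np.array(d["position"]),round(d["confidence"],2)) for d in finder.tip_of(n,c)[:3]])
    sc=4;im=cv2.resize(im[:,:,::-1].copy(),None,fx=sc,fy=sc,interpolation=cv2.INTER_CUBIC)
    ax=proj(m,[L,L+90*los,L+281*los]);cv2.polylines(im,[((ax[:,::-1]+.5)*sc).astype(np.int32)],False,(0,255,0),1)
    for p in ax: cv2.circle(im,tuple(((p[::-1]+.5)*sc).astype(int).tolist()),4,(0,0,255),1)
    cy,cx=(ax[1]*sc).astype(int);cv2.imwrite(f"pics/p_{c}.png",im[cy-200:cy+200,cx-300:cx+450])
```

```text
end [532.6 334.2 228.2] focus [532.5 334.1 227.3] 0.8544447646303367 41.74667167116544 [-0.  0.  0.  0. -0.  0.]
scene pred end [235.1 216.7] focus [235.4 216.7]
specimen_end1 [(array([236.6, 280.6]), 0.62), (array([233.2, 217.8]), 0.57)]
lens [(array([232.4, 182.1]), 0.64)]
focus []
holddown_knob []
top pred end [215.7 205.8] focus [215.8 205.9]
specimen_end1 [(array([215. , 204.2]), 0.62)]
lens [(array([217. , 161.2]), 0.91)]
focus []
holddown_knob [(array([215.7, 377.4]), 0.52)]
```

View pics/p_scene.png

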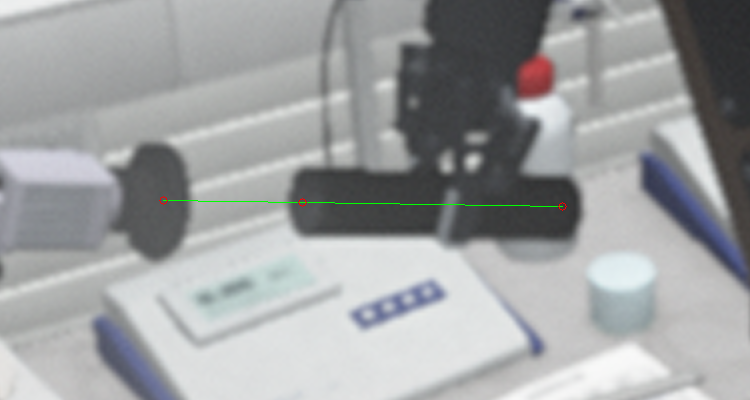

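View pics/p_top.png

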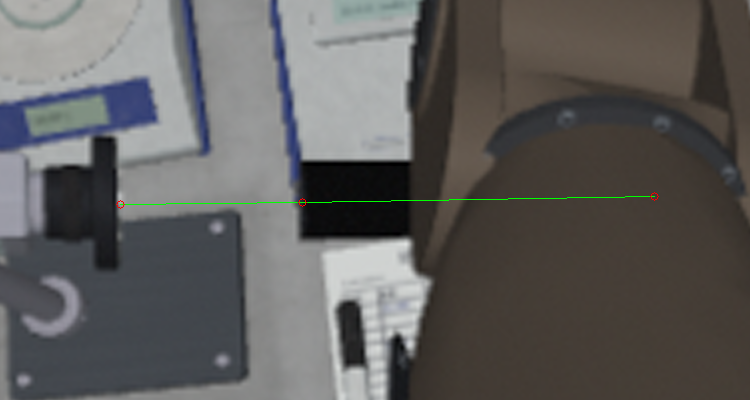

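Run:
```python
from h import *
print(r.hand_in()); o=r.observe(); print(o["clock"],o["gripper_width"],o["tcp_pos"])
```

```text
the job is handed in; nothing more can be done
None
the job is handed in; nothing more can be done
```

I swung the hold-down arm open, lifted the pipe out of the cradle, and handed the job in while holding the pipe at the focus point. No verdict was reported, so the result rests on my own checks below.

- **Hold-down arm:** I pinched its knob and turned it to about 96° (1.68 rad). In the wrist picture taken before gripping the pipe, the knob was along the cradle's +y, well clear of the pipe. The last scene picture did not find the knob. The last top picture gave only a middling hit for it (0.52 confidence).
- **Pipe position:** The pipe end works out 0.9 mm from my estimate of the focus point, and the tool's orientation was within 0.1° of the line of sight I estimated. Both compare the robot's own readings with my estimates of the lens and pipe positions, so they do not include errors in those.
- **Hold:** The arm was at rest, with the gripper steady on the pipe at 41.7 mm. The clock read 14.6 s after the last move, against the 45 s limit.
- **Lens estimate:** The lens position from two cameras agreed to about 1 mm. Overlaying the ring light on the pictures matched to about 2 mm.
- **Disagreements:** The lens finder's readings scattered by up to about 4 pixels (my estimate is about 2.5 mm per pixel). The camera heading could be off by about 1–2°, and I could not measure how far the glass sits inside the ring light. I expect all of these to stay within the 15 mm and 8° limits.

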